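# Release the spring stop and send the box shuttle to the labelling end

## Robot

A 6-joint arm with a two-finger parallel gripper is mounted at the origin on a cart in front of the work surface, level with it; the furniture and walls round the work are solid. World frame = base frame: x ahead of the robot, y to its left, z up, the work surface at z = 0. Lengths are in m, angles in rad, forces in N, time in s.
With the tool pointing down it reaches from about 0.375 to 0.9 m from the base axis. Payload 3.1 kg.
Tool frame: the origin (TCP) lies between the finger pads; the fingertips stand 25 mm ahead of it and the grasp point (between the pads) lies 6 mm ahead of it; x points along the fingers, y is the direction in which the jaws open and shut, and the axes are right-handed (so a half turn about x gives the same grasp; the last joint's range is limited). The gripper opens to 85 mm and grips with 20 to 120 N. Pads are 22 mm wide; open, the fingers measure 114 mm over their backs; the gripper's body (76 mm by 85 mm) begins 54 mm behind the grasp point. The pads swing forward as they close: fully open they stand 13 mm farther back than shut.
Start: joints at [-1.333, 0.527, 1.433, -0, 1.181, -0.178], TCP at [0.253, -0.571, 0.256] pointing down, gripper open.
Joint ranges: [-3.08, 3.08], [-0.75, 2.2], [0.22, 2.44], [-1.43, 4.57], [0, 2.65], [-2.85, 2.85]. Speed limits (rad/s): [2.79, 2.79, 3.14, 3.14, 3.14, 3.14].

## Interface

Orientations are given as a unit quaternion [x, y, z, w].
In Python, from station import manip, viewer, workorder gives the robot as it stands.
- The arm moves only by the shell command python3 -m crank 'ROWS' [FORCE]. ROWS is JSON, one flat list of numbers, 5 for each row, row after row: the opening, from 0 (shut) to 1 (fully open), then the shift along the world's x, y, z in mm, then the turn about the world's z in rad. A call has 1 to 10 rows; each row is the pose to reach, as a shift and turn from the pose commanded when the call began; what a row does not reach only later rows make up. A row lasts 1/8 s, in which the tool goes at most 62.5 mm and 10.7 degrees, less where a joint would pass 70% of its speed; a pose out of reach is approached as far as the arm can. A call with a gripper value outside its range is refused whole. The fingers move at their own pace and stop on an object; FORCE is the grip in N (left out, the last holds). Time passes only in rows, so rows that repeat a pose let the fingers close. It gives the time, the measured TCP pose, the force and the opening at its end, in the units of the state.
- manip.sense(): the state, without advancing time (a new reading comes with each control period).
- viewer.snapshot(name): name is "scene" or "top" or "wrist"; returns a dict with "img" (400x640x3 uint8, red, green, blue), "range_z" (400x640 float32, m along the optical axis (not along the pixel's ray), 0 where there is no reading), "fx", "fy", "cx", "cy" (pixels), "origin" and "attitude" of the camera in the world. Camera axes: x right, y down, z forward; pixel columns grow to the right and rows downward; lengths in m; the calibration is good to about 2 mm. A picture is of the moment at which its call begins.
- workorder.sign_off(): hands the job in, once; it reports no verdict.
The state is a dict: "t": time; "q": joint angles; "qd": joint speeds; "tau": joint torques, N m; "tcp_pos": TCP position; "tool_rot": TCP orientation; "force": force on the tool from outside, world axes, zero at the start; "ft_torque": the same for the moment, N m; "finger_gap": opening from 0.0 (shut) to 1.0 (fully open).
Only numpy, scipy, OpenCV 4.12 (cv2) and the standard library are available. Lean on these libraries where they do the work, as an engineer would, in place of code of your own. Each camera call takes 0.05 s, during which the arm holds its last target.

## Task

Press the red spring plunger plate down with a fingertip and, while holding it down, push the shuttle carrying the filled rice box forward until its yellow lug is past the stop bar. Then let the plunger spring back up behind the lug and push the shuttle fully home to the far end of its track. Only press and push: do not grasp or lift anything, do not touch the rice box, and leave the label roll, thermometer and pen where they lie.

Things in the scene. Friction and masses are not known exactly. Their poses are not given: they have to be found in the camera images.
- box_track: Fixed steel track, base 300 x 214 x 12 mm (plus a part under the plunger, to y +158 mm). Origin on the table; x points along the track the way the shuttle must go (away from the robot, turned up to 20 degrees either way), y left, z up. In this frame the base spans x -165 to +135 mm; two buffers 38 mm high at x +117 mm end the track; the 150 x 196 mm shuttle's centre starts at x -45 mm.
- push_plate (a point): Middle of the rear face (towards the robot) of the shuttle's upright push plate, 60 mm above the table; moves with the shuttle, axes as the track's. The plate is 6 mm thick, 196 mm wide (98 mm either side) and stands from 20 to 82 mm above the table, with a black strip on its rear face; push it along track +x. The shuttle slides with about 2 N of drag.
- shuttle (a joint): Travel of the shuttle along the track in m: 0 at the start, 0.09 fully home at the far end. At 0.003 its lug (yellow block 12 mm long on its left side, its underside 36 mm above the table) meets the stop bar if that is up; at 0.027 the lug has wholly passed the bar.
- plunger_plate (a point): Centre of the top of the red plunger plate, 58 mm above the table when up; moves with it, axes as the track's. Plate 105 mm along the track x, 34 mm along y, left of the shuttle: it begins 17 mm left of the shuttle's side and its rear end is 35 mm nearer the robot than the push plate's rear face at the start, so one finger can press it while the other finger stands behind the push plate.
- plunger (a joint): How far the plunger is pressed down, in m: 0 up, 0.018 at its bottom stop. At 0.014 and beyond the stop bar is below the lug. A spring pushes it up, about 3 N at the top and 7 N at the bottom; when released it comes up by itself.
- box_centre (a point): Centre of the open meal box filled with rice, 127 x 177 x 64 mm, 0.25 to 0.5 kg, lying loose in the shuttle's nest with its long side across the track; its top is about 90 mm above the table. Not to be touched. This point is 32 mm above its underside.
- roll: Roll of labels lying flat, 77 mm across, 25 mm high, right of the track. Bystander. Origin under its centre.
- probe: Probe thermometer with a blue body, lying along the left of the track, 179 x 26 x 16 mm. Bystander. Origin under its centre; long axis is its y.
- marker: Pen lying right of the track, 135 mm long, 16 mm thick. Bystander. Origin under its centre; long axis is its y.
- stop_bar (a point): Top of the dark stop bar where it blocks the shuttle's lug: 12 mm long along the track x, 50 mm above the table when up. It is fixed under the red plate's front end and goes down with it.

How it is judged:
On the way, in this order (a step that is already met when the one before it is completed fails the run):
1. the plunger is pressed down by the fingers while the lug is still behind the stop bar (value of joint plunger above 0.012 m and value of joint shuttle below 0.008 m and contact force between the fingers and plunger above 0.5 N), for 0.1 s.
2. the fingers still hold the plunger down as the lug goes over and past the stop bar (value of joint plunger above 0.012 m and value of joint shuttle above 0.02 m and contact force between the fingers and plunger above 0.5 N), for 0.04 s.
3. the plunger is back up behind the lug (value of joint plunger below 0.003 m and value of joint shuttle above 0.025 m), for 0.05 s.
At the end, for the whole second after the job is handed in: The shuttle is home at the far end (within 5 mm of its full 90 mm travel), the plunger is up again (within 3 mm), and the rice box lies level and still in the shuttle's nest (value of joint shuttle above 0.085 m and value of joint plunger below 0.003 m and linear speed of filled_box below 0.02 m/s and horizontal distance between box_centre and push_plate below 0.09 m and angle between box_centre's own z axis and vertical below 0.1 rad and z of box_centre in the frame of box_track below 0.065 m); the robot touches nothing.
It fails at once if the rice box is lifted more than 15 mm or tipped (z of box_centre in the frame of box_track above 0.073 m or angle between box_centre's own z axis and vertical above 0.3 rad).
It fails at once if the rice box is touched by the robot (contact force between any of the fingers, the arm and filled_box above 1 N).
It fails at once if the label roll, thermometer or pen is moved by more than 20 mm (distance of any of roll, probe, marker from where it was at the start of the episode above 0.02 m).
It also fails if it takes over 59 s, if anything falls off the work surface, if the arm or the gripper's body presses on something with over 40 N, if the wrist force passes 120 N, or if a joint passes its speed limit or range.

## Working session

There is one attempt and no reset: what is moved stays moved. The work goes in short steps, Python scripts to look and compute and a shell command to move; the robot and the scene stay as the last step left them, time stands still between calls to the robot, and variables do not carry over. Pictures are saved under pics/ and viewed, and the job is handed in when it is done.

```bash
ls; mkdir -p pics; python3 - <<'E'
from station import manip, viewer
import cv2
s=manip.sense(); print(s)
for n in ["scene","top","wrist"]:
    d=viewer.snapshot(n); cv2.imwrite(f"pics/{n}0.png",d["img"][:,:,::-1]); print(n,d["fx"],d["fy"],d["cx"],d["cy"],d["origin"],d["attitude"])
E
```

```text
pics
{'t': 0.0, 'q': array([-1.33249998e+00,  5.28488201e-01,  1.43391088e+00,  2.96405694e-05,
        1.18139558e+00, -1.78523764e-01]), 'qd': array([-0.00075389, -0.00143117, -0.00109325, -0.00067731,  0.00067179,
        0.00033163]), 'tau': array([-1.60783533e-03, -4.42356598e+01, -1.78025025e+01, -1.62680817e-04,
        8.61409237e-03, -9.91284878e-06]), 'tcp_pos': array([ 0.25289507, -0.57082248,  0.2553173 ]), 'tool_rot': array([-0.69179261, -0.14707814,  0.69181976, -0.1455212 ]), 'force': array([-0.30315561,  0.29759826, -0.00097936]), 'ft_torque': array([-0.01078725,  0.077895  , -0.05056403]), 'finger_gap': 0.9979931307594851}
scene 444.67235487515006 444.67235487515006 315.76867852236734 197.58255051603675 [0.13293373 0.5456473  0.80561832] [-0.40494233  0.84925981 -0.30170713  0.15411779]
top 459.16565239204675 459.16565239204675 318.9917090143655 200.42760380531487 [0.44450664 0.1790948  1.0786796 ] [-0.69813812  0.71072759 -0.06057091  0.06164927]
wrist 286.1547857251836 286.1547857251836 323.36283784832995 203.31303749422833 [ 0.3304919  -0.53665448  0.37263372] [ 0.82699846 -0.53780765 -0.09044473  0.13658779]
```

View pics/top0.png

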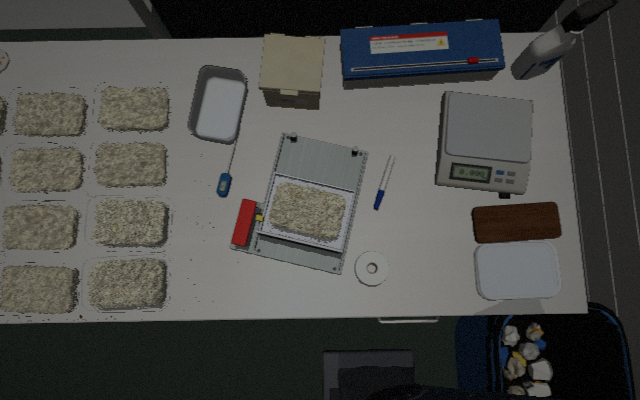

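View pics/scene0.png

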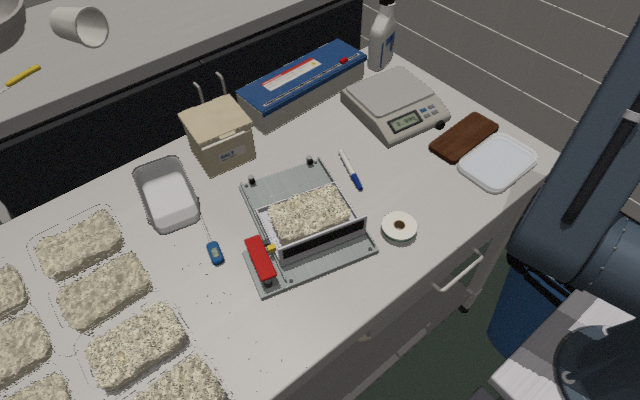

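The top view shows the red plate at about (243,222), the push plate's top edge near (305,243) and the buffers near (293,137) and (353,152). The roll is at (372,268), the pen at (384,183) and the probe at (224,185). I'll enlarge crops next.

```bash
cat > h.py <<'E'
import numpy as np, cv2
from scipy.spatial.transform import Rotation as R
from station import manip, viewer
def snap(n,tag):
    d=viewer.snapshot(n); cv2.imwrite(f"pics/{n}_{tag}.png",d["img"][:,:,::-1]); np.savez(f"/tmp/{n}_{tag}.npz",**d); return d
def crop(d,u0,v0,u1,v1,k,name,gain=1.5):
    im=d["img"][v0:v1,u0:u1,::-1]; im=cv2.convertScaleAbs(cv2.resize(im,None,fx=k,fy=k,interpolation=cv2.INTER_CUBIC),alpha=gain)
    cv2.imwrite(f"pics/{name}.png",im)
def ray(d,u,v):
    r=R.from_quat(d["attitude"]).apply([(u-d["cx"])/d["fx"],(v-d["cy"])/d["fy"],1]); return np.array(d["origin"]),r
def atz(d,u,v,z):
    o,r=ray(d,u,v); return o+r*(z-o[2])/r[2]
def dep(d,u,v):
    o,r=ray(d,u,v); return o+r*d["range_z"][int(round(v)),int(round(u))]
def proj(d,p):
    c=R.from_quat(d["attitude"]).inv().apply(np.array(p)-d["origin"]); return d["fx"]*c[0]/c[2]+d["cx"], d["fy"]*c[1]/c[2]+d["cy"]
def tri(*obs):
    A=np.zeros((3,3));b=np.zeros(3);L=[]
    for d,u,v in obs:
        o,r=ray(d,u,v); r=r/np.linalg.norm(r); M=np.eye(3)-np.outer(r,r); A+=M;b+=M@o
    p=np.linalg.solve(A,b); return p
E
python3 - <<'E'
from h import *
t=snap("top","1"); s=snap("scene","1")
crop(t,215,120,375,280,5,"t1c"); 
crop(t,215,120,375,240,5,"t1c"); crop(t,225,180,365,280,5.7,"t1d"); crop(s,230,150,390,270,5,"s1c"); crop(s,230,195,390,300,5,"s1d")
E
```

```text
(no output)
```

View pics/t1d.png

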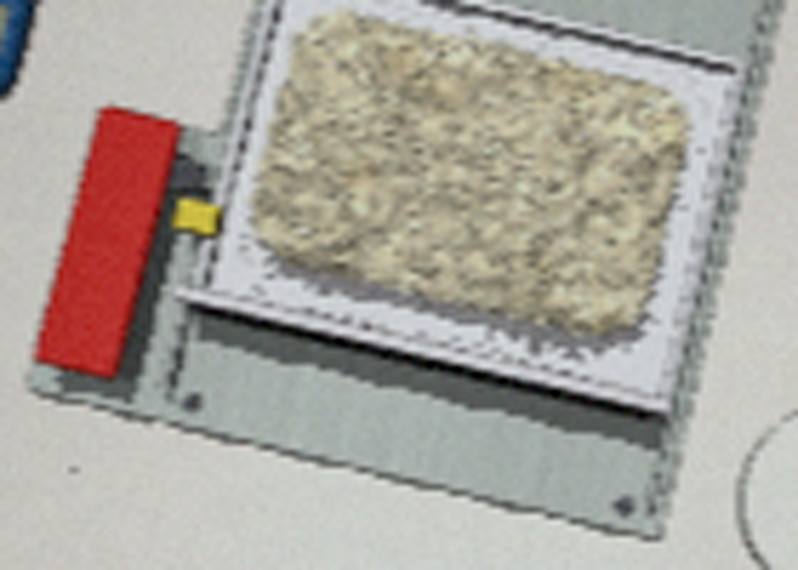

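View pics/s1d.png

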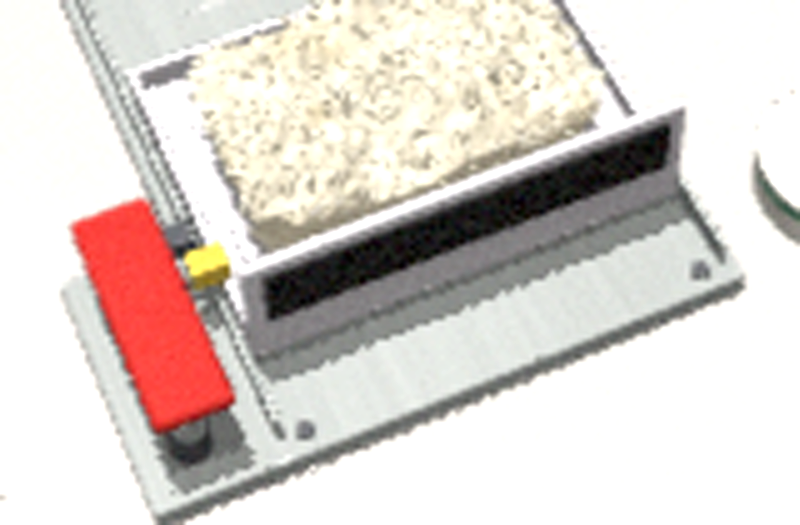

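View pics/t1c.png

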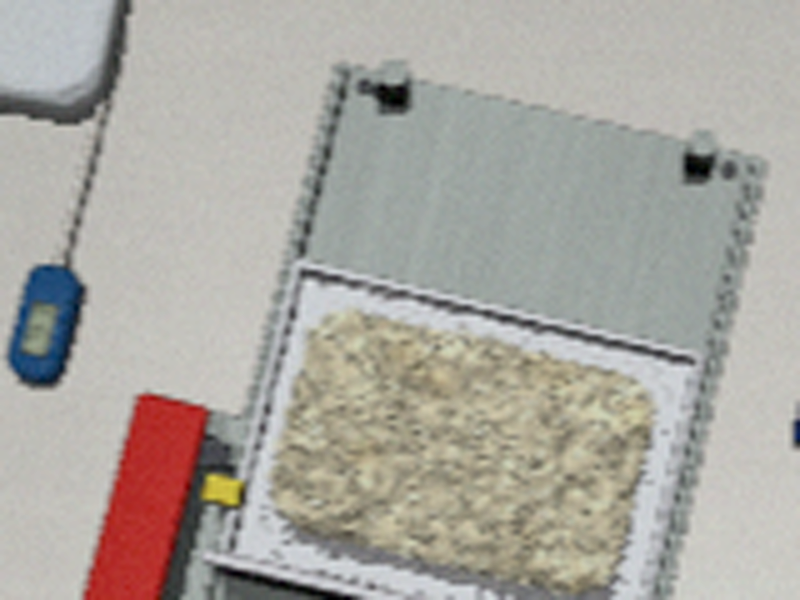

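In crop t1d the red plate's top face has corners (37,361), (113,377), (179,123) and (101,107). The push plate's top edge runs from (182,295) to (668,412). In s1d the red corners are (153,425), (233,400), (142,200) and (72,223). The push plate's top edge runs from about (245,274) to (685,110).

```bash
python3 - <<'E'
from h import *
t=dict(np.load("/tmp/top_1.npz")); s=dict(np.load("/tmp/scene_1.npz"))
T=lambda x,y:((x+.5)/5.7-.5+225,(y+.5)/5.7-.5+180)
S=lambda x,y:((x+.5)/5-.5+230,(y+.5)/5-.5+195)
pts={"RL":((37,361),(153,423)),"RR":((114,377),(232,398)),"FR":((179,123),(142,200)),"FL":((101,107),(72,223)),
"PPl":((182,296),(245,274)),"PPr":((666,413),(685,110)),"baseRR":((660,538),(743,285)),"baseRL":((30,385),(160,518))}
P={}
for k,(a,b) in pts.items():
    p=tri((t,*T(*a)),(s,*S(*b))); P[k]=p
    print(k,p.round(4),"reproj",np.round(np.array(proj(t,p))-T(*a),1),np.round(np.array(proj(s,p))-S(*b),1))
dx=(P["FL"]-P["RL"]+P["FR"]-P["RR"]);print("yaw red",np.degrees(np.arctan2(dx[1],dx[0])),"len",np.linalg.norm(dx)/2,"wid",np.linalg.norm(P["RL"]-P["RR"]))
e=P["PPl"]-P["PPr"];print("yaw plate",np.degrees(np.arctan2(-e[0],e[1])),"len",np.linalg.norm(e))
Z=[atz(t,*T(*pts[k][0]),.058) for k in ("RL","RR","FR","FL")]; d=(Z[3]-Z[0]+Z[2]-Z[1]);print("mono top red c",np.mean(Z,0),np.degrees(np.arctan2(d[1],d[0])), np.linalg.norm(d)/2)
Z=[atz(s,*S(*pts[k][1]),.058) for k in ("RL","RR","FR","FL")]; d=(Z[3]-Z[0]+Z[2]-Z[1]);print("mono scene red c",np.mean(Z,0),np.degrees(np.arctan2(d[1],d[0])), np.linalg.norm(d)/2)
for dd,F,i in((t,T,0),(s,S,1)):
  a,b=[atz(dd,*F(*pts[k][i]),.082) for k in("PPl","PPr")];e=a-b;print("plate mono mid",(a+b)/2,np.degrees(np.arctan2(-e[0],e[1])),np.linalg.norm(e))
print("red z depth",dep(t,243,222)[2],dep(s,260,258)[2])
E
```

```text
RL [0.5313 0.3765 0.0613] reproj [-0.5 -0.4] [0.7 0.1]
RR [0.5243 0.3465 0.0567] reproj [-0.1 -0.1] [0.2 0. ]
FR [0.6242 0.3215 0.0555] reproj [0. 0.] [-0. -0.]
FL [0.6301 0.3515 0.0601] reproj [0.2 0.1] [-0.2 -0. ]
PPl [0.5531 0.3171 0.0803] reproj [-0.2 -0.2] [0.3 0.1]
PPr [0.5045 0.1323 0.0802] reproj [0.1 0.1] [-0.2 -0. ]
baseRR [0.4591 0.1328 0.004 ] reproj [-0.1 -0.1] [0.1 0. ]
baseRL [0.5245 0.3876 0.0088] reproj [0.3 0.3] [-0.4 -0.1]
yaw red -14.085103425774102 len 0.10247313160599551 wid 0.03113162659057356
yaw plate -14.729409140016163 len 0.19106934107856666
mono top red c [0.57729465 0.34889026 0.058     ] -13.635747700255488 0.10296240889532376
mono scene red c [0.57788781 0.34914976 0.058     ] -14.561330854242662 0.10105112382151879
plate mono mid [0.52856017 0.2244841  0.082     ] -14.579318760591978 0.1898976211895295
plate mono mid [0.52793056 0.22554302 0.082     ] -14.921918906444477 0.19137854828175235
red z depth 0.05952656658152433 0.05826364262707118
```

Both views agree: yaw is about -14.4°, the red centre is (0.578, 0.349, 0.058) and the push plate is (0.528, 0.225). In the track frame they are offset by (17.3, 132.6) mm, against 17.5 and 132 from the given sizes. Next, the tool's yaw.

```bash
python3 - <<'E'
from h import *
s=manip.sense(); r=R.from_quat(s["tool_rot"]).as_matrix(); print(r.round(3)); a=np.degrees(np.arctan2(r[1,1],r[0,1])); print("tool y yaw",a,"needs 75.6 or -104.4:",np.radians(75.6-a),np.radians(-104.4-a))
print("shift mm",(np.array([.5374,.3259])-s["tcp_pos"][:2])*1000)
# wrist camera offset in tool frame
d=viewer.snapshot("wrist"); print(r.T@(np.array(d["origin"])-s["tcp_pos"]))
# base rotation from start to target
print("dq1",np.arctan2(.3259,.5374)+1.3325-0.178+0)
E
```

```text
[[-0.     0.405 -0.914]
 [ 0.001 -0.914 -0.405]
 [-1.    -0.001 -0.   ]]
tool y yaw -66.1214556347462 needs 75.6 or -104.4: 2.4735060215453912 -0.6680866320444019
shift mm [284.42842318 897.08547671]
[-0.1171819  -0.00013267 -0.08485118]
dq1 1.6996401790412201
```

```bash
python3 -m crank '[0.55,50,35,0,0.15, 0.55,100,70,0,0.3, 0.55,150,110,0,0.48, 0.55,185,160,0,0.66, 0.55,215,215,0,0.84, 0.55,235,270,0,1.02, 0.55,250,325,0,1.2, 0.55,260,385,0,1.38, 0.55,267,440,0,1.56, 0.55,270,500,0,1.74]'
```

```text
t: 1.55
tcp_pos: [0.5235, -0.0699, 0.2565]
tool_rot: [0.333, 0.624, -0.332, 0.624]
force: [0.1, -0.1, -0.7]
finger_gap: 0.551
```

```bash
python3 -m crank '[0.55,2,60,0,0.17, 0.55,4,120,0,0.34, 0.55,6,180,0,0.5, 0.55,8,240,0,0.66, 0.55,10,300,0,0.7335, 0.55,12,355,0,0.7335, 0.55,14,396,-40,0.7335, 0.55,14,396,-96,0.7335, 0.55,14,396,-96,0.7335]'; python3 - <<'E'
from h import *
s=manip.sense();print(s["tcp_pos"],s["q"],s["force"]);r=R.from_quat(s["tool_rot"]).as_matrix();print(r.round(3))
for n in("wrist","scene","top"): snap(n,"2")
E
```

```text
t: 2.68
tcp_pos: [0.5333, 0.3237, 0.1557]
tool_rot: [0.086, 0.705, -0.09, 0.698]
force: [0.6, -0.2, 1.0]
finger_gap: 0.551
[0.53333249 0.32374434 0.15572569] [ 3.66765232e-01  6.52093753e-01  1.51409094e+00 -1.71933880e-04
  9.87123156e-01 -9.53806664e-01] [ 0.64390596 -0.18404485  0.97887735]
[[-0.011  0.247  0.969]
 [-0.004  0.969 -0.248]
 [-1.    -0.007 -0.009]]
```

View pics/wrist_2.png

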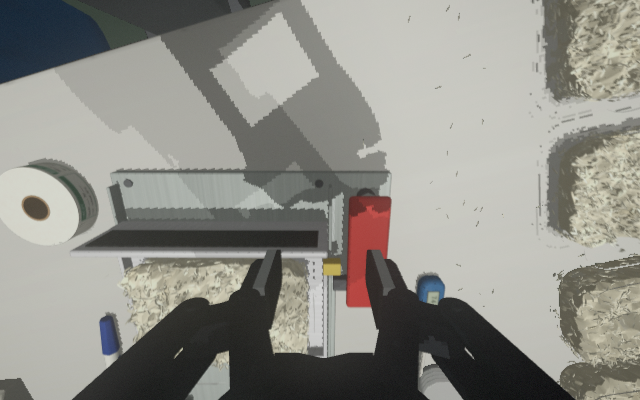

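View pics/scene_2.png

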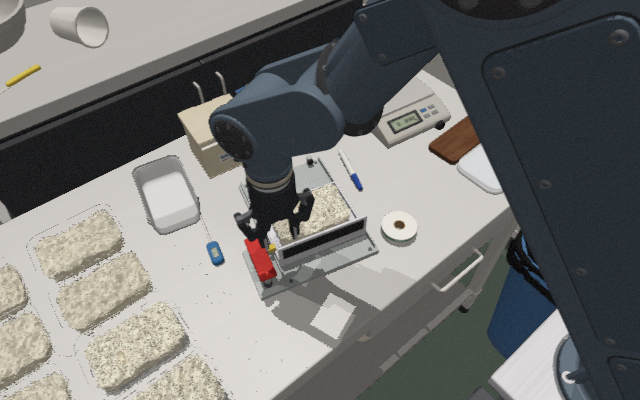

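The wrist view is rear-up, and image right is track +y. The fingertips are at about (273,253) and (373,253), the red plate spans (350..390, 195..305), and the push plate's strip is at v≈240. I'll measure the tips by range.

```bash
python3 - <<'E'
from h import *
s=manip.sense();print(s["t"],s["tcp_pos"])
d=snap("wrist","3")
crop(d,220,160,440,320,3.6,"w3c",1.6)
u=np.array([np.cos(np.radians(14.4)),-np.sin(np.radians(14.4))]);v=np.array([-u[1],u[0]]);PP=np.array([.528,.225])
def tr(p): q=np.array(p[:2])-PP; return np.round([q@u*1000,q@v*1000,p[2]*1000],1)
print("tcp",tr(s["tcp_pos"]))
for a in [(273,253),(270,258),(277,258),(266,275),(373,253),(370,258),(378,258),(383,270),(366,262),(280,262)]:
    print(a,tr(dep(d,*a)))
print("red corners/depth",[tr(dep(d,*a)) for a in [(353,200),(388,200),(370,230)]])
print("pushplate strip",[tr(dep(d,*a)) for a in [(120,240),(200,240),(310,240)]])
E
```

```text
2.825 [0.53850557 0.32455904 0.16229192]
tcp [-14.6  99.  162.3]
(273, 253) [-24.6  74.1 147.4]
(270, 258) [-24.9  73.5 152.9]
(277, 258) [-24.3  76.8 152. ]
(266, 275) [-24.4  74.2 167.4]
(373, 253) [-23.8 126.2 146.1]
(370, 258) [-24.6 123.5 152.7]
(378, 258) [-25.  127.4 153.4]
(383, 270) [-24.7 127.8 163.8]
(366, 262) [-14.7 123.9 139.7]
(280, 262) [-17.1  76.8 143.6]
red corners/depth [array([-24.5, 124.3,  59.9]), array([ -4.5, 167.1,  -0.3]), array([  3.5, 140. ,  56.6])]
pushplate strip [array([  0.8, -55.6,  80.6]), array([ 1.5,  5.1, 79.4]), array([ 0.5, 90.1, 81.5])]
```

View pics/w3c.png

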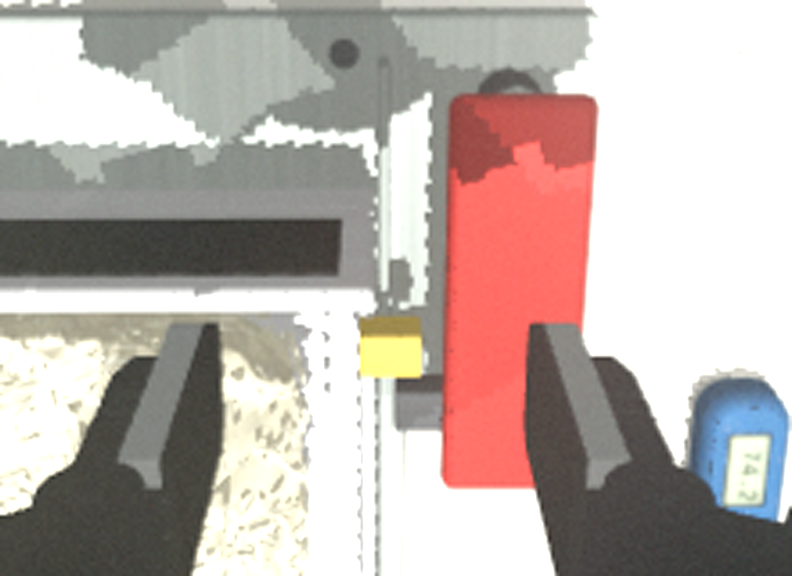

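```bash
python3 -m crank '[0.55,-3,1,-30,0, 0.55,-3,1,-70,0, 0.55,-3,1,-70,0, 0.55,-3,1,-70,0]'; python3 - <<'E'
from h import *
u=np.array([np.cos(np.radians(14.4)),-np.sin(np.radians(14.4))]);v=np.array([-u[1],u[0]]);PP=np.array([.528,.225])
def tr(p): q=np.array(p[:2])-PP; return np.round([q@u*1000,q@v*1000,p[2]*1000],1)
d=snap("wrist","4");crop(d,220,160,440,320,3.6,"w4c",1.6)
s=manip.sense();print(s["t"],s["tcp_pos"],tr(s["tcp_pos"]),s["force"])
e=snap("scene","4");crop(e,220,180,380,300,5,"s4c",1.5)
E
```

```text
t: 3.38
tcp_pos: [0.5358, 0.3258, 0.0928]
tool_rot: [0.09, 0.7, -0.088, 0.703]
force: [0.5, 0.6, -0.9]
finger_gap: 0.551
3.425 [0.53597521 0.32597451 0.09304233] [-17.4  99.8  93. ] [-0.07853033  0.49599933  1.03653753]
```

View pics/w4c.png

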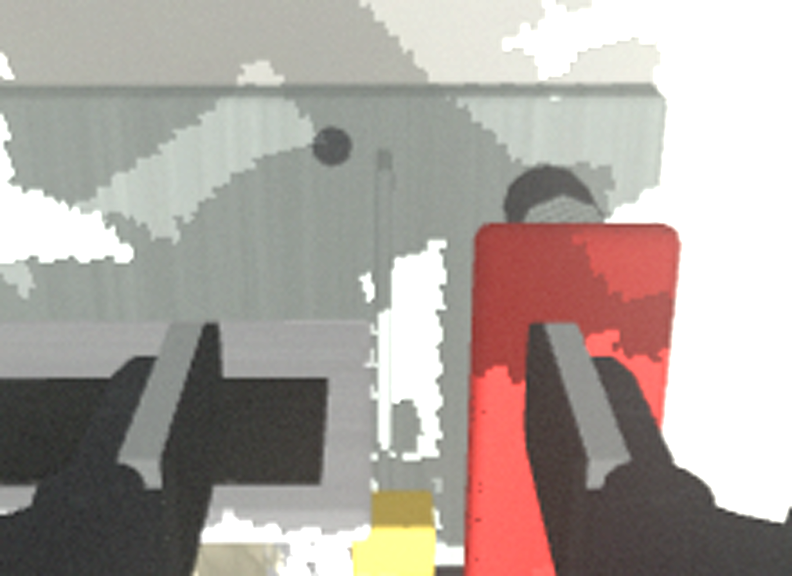

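View pics/s4c.png

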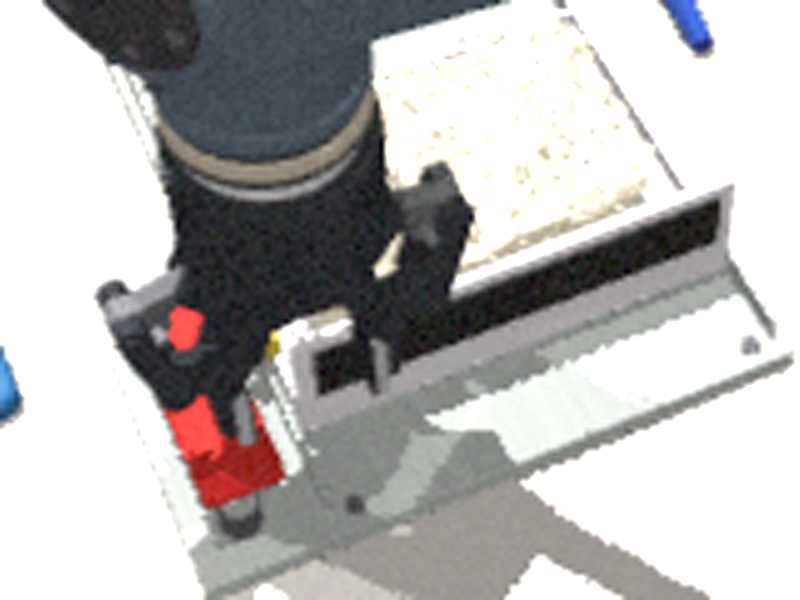

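Alignment is good: the left tip is over the red plate and the right tip is just behind the push plate. Now I'll press.

```bash
python3 -m crank '[0.55,0,0,-12,0, 0.55,0,0,-20,0, 0.55,0,0,-25,0, 0.55,0,0,-25,0]'; python3 - <<'E'
from h import *
s=manip.sense();print(s["t"],s["tcp_pos"],s["force"],s["ft_torque"])
d=snap("wrist","5");crop(d,220,160,440,320,3.6,"w5c",1.6)
print([dep(d,*a)[2].round(4) for a in [(355,240),(360,235),(385,240)]])
E
```

```text
t: 3.98
tcp_pos: [0.5353, 0.326, 0.0656]
tool_rot: [0.089, 0.701, -0.088, 0.702]
force: [3.0, 0.8, 5.9]
finger_gap: 0.551
3.975 [0.53533573 0.32604914 0.06556959] [2.97560749 0.76386652 5.91679954] [ 0.33792016 -0.52465881 -0.05542649]
[np.float64(0.0419), np.float64(0.0415), np.float64(0.0433)]
```

View pics/w5c.png

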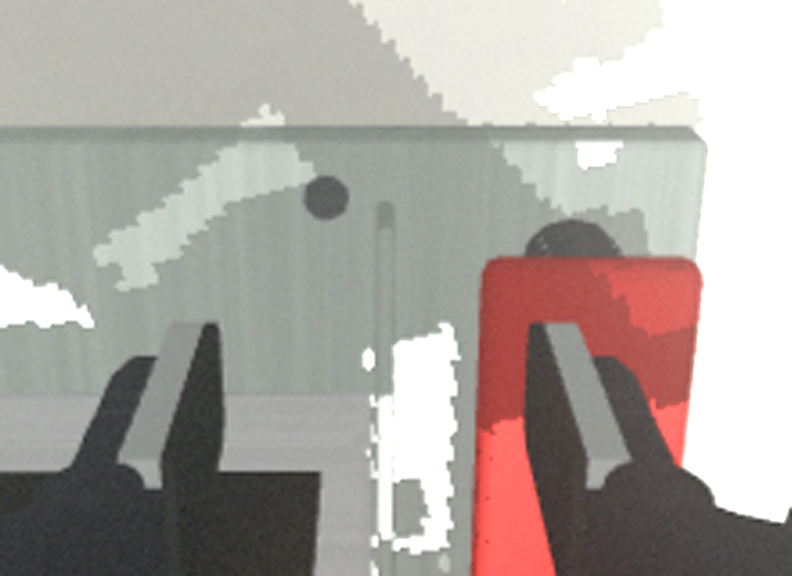

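```bash
python3 -m crank '[0.55,0,0,-2,0, 0.55,0,0,-2,0, 0.55,0,0,-2,0]'; python3 - <<'E'
from h import *
s=manip.sense();print(s["t"],s["tcp_pos"],s["force"],s["ft_torque"])
d=snap("wrist","6")
print([dep(d,*a)[2].round(4) for a in [(355,240),(360,235),(385,240)]])
s=manip.sense();print(s["t"],s["tcp_pos"],s["force"],s["ft_torque"])
E
```

```text
t: 4.4
tcp_pos: [0.5354, 0.326, 0.0641]
tool_rot: [0.089, 0.701, -0.088, 0.703]
force: [2.4, 0.5, 4.7]
finger_gap: 0.552
4.4 [0.53536279 0.32604152 0.06414046] [2.40786559 0.49659291 4.70208714] [ 0.33043939 -0.44197239 -0.10284248]
[np.float64(0.0402), np.float64(0.0405), np.float64(0.0423)]
4.45 [0.53537848 0.32604947 0.0641551 ] [1.95234261 0.22514168 5.66115871] [ 0.29139538 -0.48849435 -0.06419325]
```

The plate top now reads 40–41 mm, so it is pressed about 17 mm, with about 5.5 N and not bottomed. Now I'll push along the track while holding it down.

```bash
python3 -m crank '[0.55,4,-1,0,0, 0.55,9,-2.3,0,0, 0.55,14,-3.6,0,0, 0.55,19,-4.9,0,0, 0.55,24,-6.2,0,0, 0.55,29,-7.5,0,0, 0.55,34,-8.7,0,0, 0.55,39,-10,0,0, 0.55,39,-10,0,0]'; python3 - <<'E'
from h import *
s=manip.sense();print(s["t"],s["tcp_pos"],s["force"],s["ft_torque"])
u=np.array([np.cos(np.radians(14.4)),-np.sin(np.radians(14.4))]);v=np.array([-u[1],u[0]]);PP=np.array([.528,.225])
def tr(p): q=np.array(p[:2])-PP; return np.round([q@u*1000,q@v*1000,p[2]*1000],1)
print(tr(s["tcp_pos"]))
d=snap("wrist","7");crop(d,220,160,440,320,3.6,"w7c",1.6)
print("push plate",[tr(dep(d,*a)) for a in [(150,285),(250,295),(310,290)]],"red",[tr(dep(d,*a)) for a in [(355,225),(360,225),(385,225)]])
e=snap("scene","7");crop(e,220,160,380,280,5,"s7c",1.5)
E
```

```text
t: 5.58
tcp_pos: [0.5695, 0.3152, 0.0627]
tool_rot: [0.087, 0.704, -0.089, 0.699]
force: [-3.7, 1.5, 5.4]
finger_gap: 0.549
5.575 [0.56947084 0.31523456 0.06271044] [-3.67211207  1.47049393  5.41119832] [0.27739689 0.58950943 0.1106691 ]
[17.7 97.7 62.7]
push plate [array([31.1,  1. , 42.3]), array([ 6.6, 69.8, 84.6]), array([29.6, 91.6, 48.7])] red [array([  7.4, 118.9,  10.9]), array([ -4. , 118.4,  38. ]), array([ -4.3, 131.8,  38.6])]
```

View pics/w7c.png

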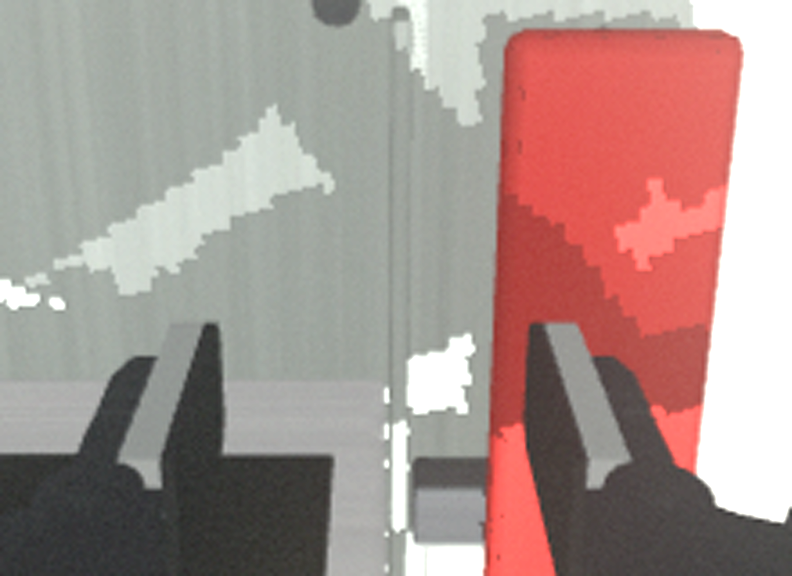

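View pics/s7c.png

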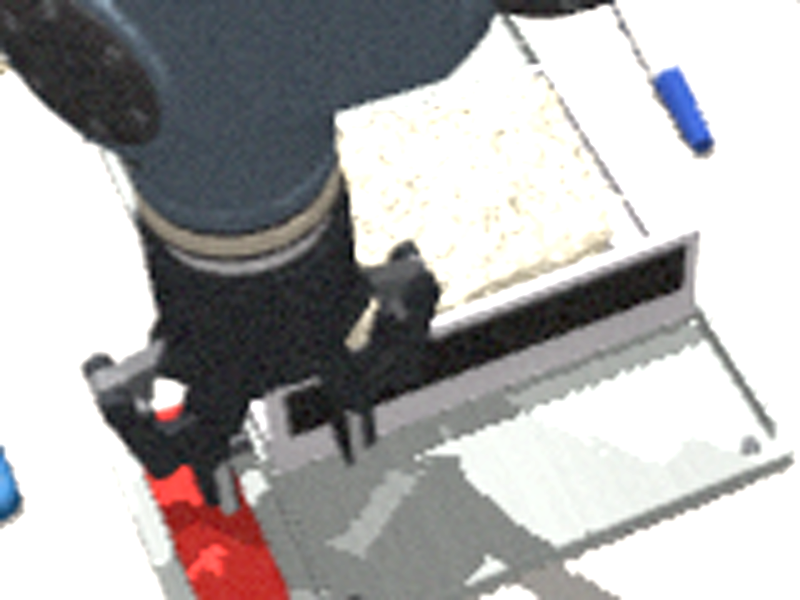

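The shuttle is at about 30 mm and the stop bar (w7c 450,495) is uncovered behind the lug. I'll push about 8 mm more for margin, ease off, then lift.

```bash
python3 -m crank '[0.55,4,-1,0,0, 0.55,8,-2,0,0, 0.55,8,-2,0,0, 0.55,3,-0.8,0,0, 0.55,0,0,0,0, 0.55,0,0,8,0, 0.55,0,0,16,0, 0.55,0,0,25,0, 0.55,0,0,25,0, 0.55,0,0,25,0]'; python3 - <<'E'
from h import *
s=manip.sense();print(s["t"],s["tcp_pos"],s["force"],s["ft_torque"])
u=np.array([np.cos(np.radians(14.4)),-np.sin(np.radians(14.4))]);v=np.array([-u[1],u[0]]);PP=np.array([.528,.225])
def tr(p): q=np.array(p[:2])-PP; return np.round([q@u*1000,q@v*1000,p[2]*1000],1)
print(tr(s["tcp_pos"]))
d=snap("wrist","8");crop(d,220,160,440,320,3.6,"w8c",1.6)
print("red",[tr(dep(d,*a)) for a in [(365,215),(375,225),(385,225)]])
e=snap("scene","8");crop(e,220,160,380,280,5,"s8c",1.5)
E
```

```text
t: 6.92
tcp_pos: [0.572, 0.3154, 0.0877]
tool_rot: [0.088, 0.702, -0.089, 0.701]
force: [0.8, -0.3, 0.5]
finger_gap: 0.545
6.925 [0.57201544 0.31541475 0.08767158] [ 0.84152479 -0.27729672  0.47097931] [0.02847714 0.03083322 0.02891672]
[20.1 98.5 87.7]
red [array([ -5.3, 122.5,  58. ]), array([  0.9, 128.5,  57.5]), array([  0.9, 134.1,  57.4])]
```

View pics/w8c.png

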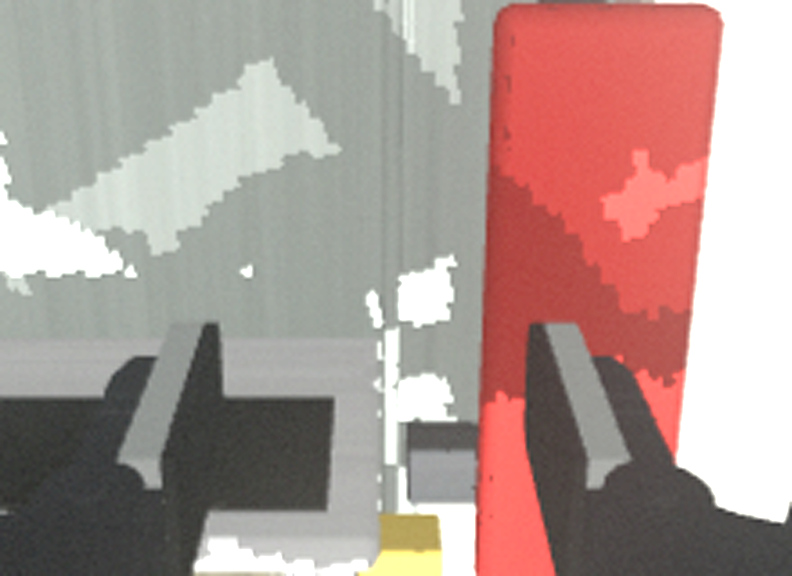

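View pics/s8c.png

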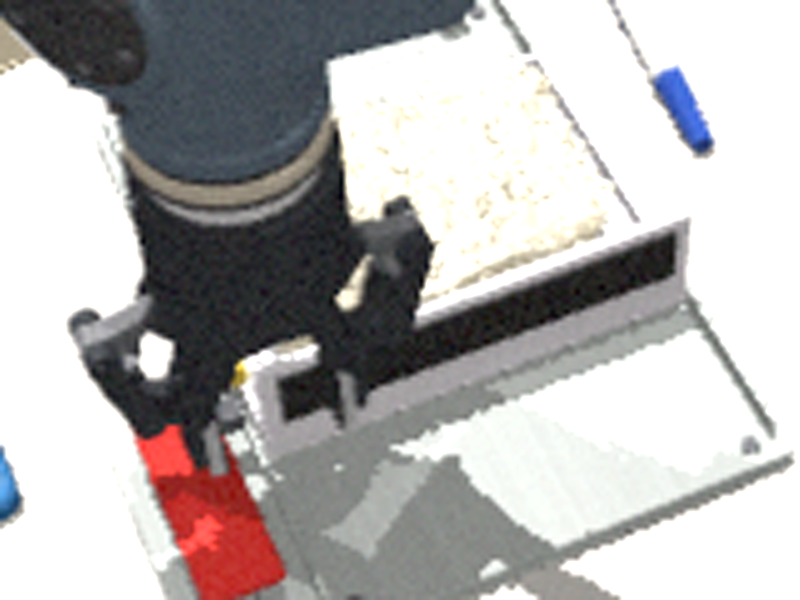

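The plunger is up (plate top 58 mm), with the lug (w8c 410,545) ahead of the bar (440,465). Now I'll push it home.

```bash
python3 -m crank '[0.55,6,-1.5,0,0, 0.55,12,-3.1,0,0, 0.55,18,-4.6,0,0, 0.55,24,-6.2,0,0, 0.55,30,-7.7,0,0, 0.55,36,-9.2,0,0, 0.55,42,-10.8,0,0, 0.55,48,-12.3,0,0, 0.55,52,-13.4,0,0, 0.55,55,-14.1,0,0]';  python3 - <<'E'
from h import *
s=manip.sense();print(s["t"],s["tcp_pos"],s["force"],s["ft_torque"])
u=np.array([np.cos(np.radians(14.4)),-np.sin(np.radians(14.4))]);v=np.array([-u[1],u[0]]);PP=np.array([.528,.225])
def tr(p): q=np.array(p[:2])-PP; return np.round([q@u*1000,q@v*1000,p[2]*1000],1)
print(tr(s["tcp_pos"]))
E
```

```text
t: 8.28
tcp_pos: [0.6285, 0.3013, 0.0884]
tool_rot: [0.089, 0.701, -0.089, 0.702]
force: [-1.8, 0.0, -0.0]
finger_gap: 0.548
8.275 [0.62845133 0.30125225 0.0884386 ] [-1.84226858  0.0488915  -0.01831342] [ 0.05268774  0.2626619  -0.05599026]
[78.3 98.8 88.4]
```

Still only about 2 N of drag, so it's near the end but not against the buffer. I'll advance in small steps until the force rises.

```bash
python3 -m crank '[0.55,2,-0.5,0,0, 0.55,4,-1,0,0, 0.55,4,-1,0,0]'; python3 -m crank '[0.55,2,-0.5,0,0, 0.55,4,-1,0,0, 0.55,4,-1,0,0]'; python3 - <<'E'
from h import *
d=snap("wrist","9")
crop(d,220,160,440,320,3.6,"w9c",1.6);e=snap("scene","9");crop(e,220,140,380,260,5,"s9c",1.5)
E
```

```text
t: 8.65
tcp_pos: [0.6289, 0.3012, 0.0884]
tool_rot: [0.089, 0.704, -0.089, 0.699]
force: [-6.9, 2.9, 3.5]
finger_gap: 0.55
t: 9.02
tcp_pos: [0.6291, 0.3011, 0.0883]
tool_rot: [0.089, 0.707, -0.089, 0.696]
force: [-14.6, 5.8, 8.0]
finger_gap: 0.55
```

View pics/s9c.png

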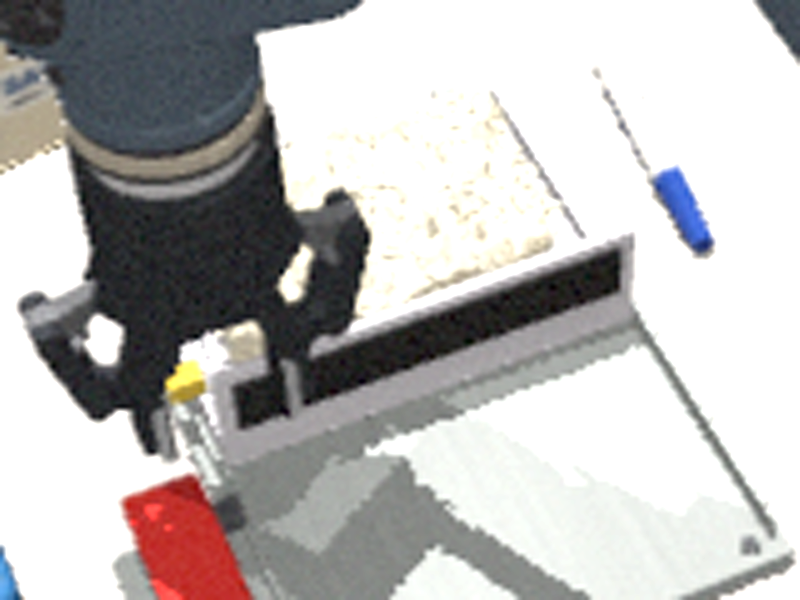

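The force climbed to about 15 N with no further motion, so the shuttle is against the buffers. I'll back off, lift and check.

```bash
python3 -m crank '[0.55,-8,2,0,0, 0.55,-18,4.6,2,0, 0.55,-30,7.7,4,0, 0.55,-30,7.7,40,0, 0.55,-30,7.7,90,0, 0.55,-60,-40,140,0, 0.55,-90,-100,160,0, 0.55,-110,-160,160,0, 0.55,-110,-220,160,0, 0.55,-110,-280,160,0]'; python3 -m crank '[0.55,0,-60,0,0, 0.55,0,-120,0,0, 0.55,0,-120,0,0]';python3 - <<'E'
from h import *
t=snap("top","10");e=snap("scene","10");crop(t,215,120,375,280,3.7,"t10c",1.2);crop(e,220,140,390,300,3.7,"s10c",1.2)
a=dict(np.load("/tmp/top_1.npz"))
crop(a,215,120,375,280,3.7,"t1e",1.2)
cv2.imwrite("pics/cmp.png",np.hstack([cv2.imread("pics/t1e.png")[:, :400],cv2.imread("pics/t10c.png")[:,:400]]))
s=manip.sense();print(s["t"],s["tcp_pos"],s["force"])
E
```

```text
t: 10.38
tcp_pos: [0.5257, 0.0308, 0.2492]
tool_rot: [0.088, 0.701, -0.088, 0.702]
force: [-0.0, -0.1, 0.3]
finger_gap: 0.555
t: 10.75
tcp_pos: [0.5268, -0.0921, 0.2488]
tool_rot: [0.09, 0.7, -0.092, 0.702]
force: [-0.0, -0.4, -0.8]
finger_gap: 0.552
10.85 [ 0.52595983 -0.08803136  0.24837359] [0.2366421  0.64096578 0.3478871 ]
```

View pics/t10c.png

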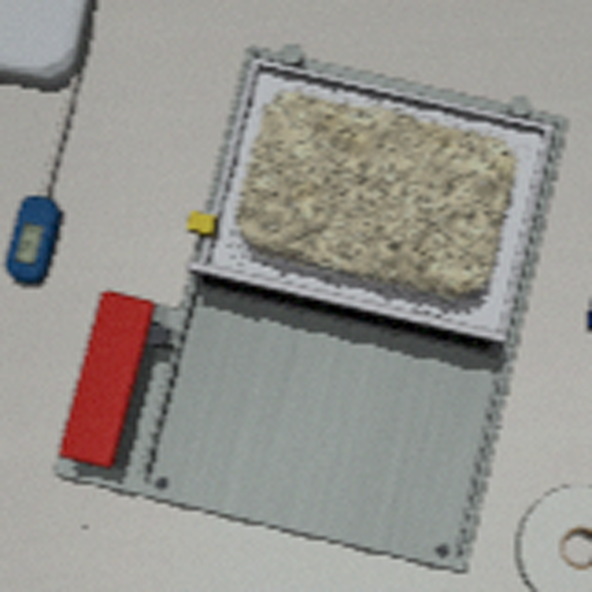

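View pics/s10c.png

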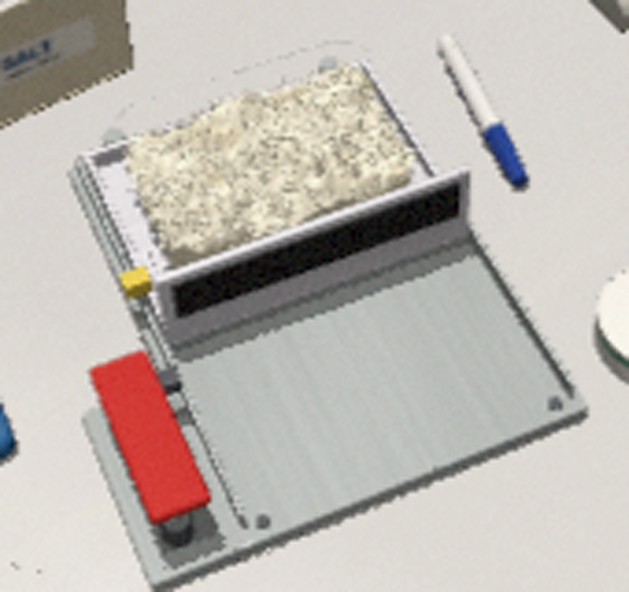

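View pics/top_10.png

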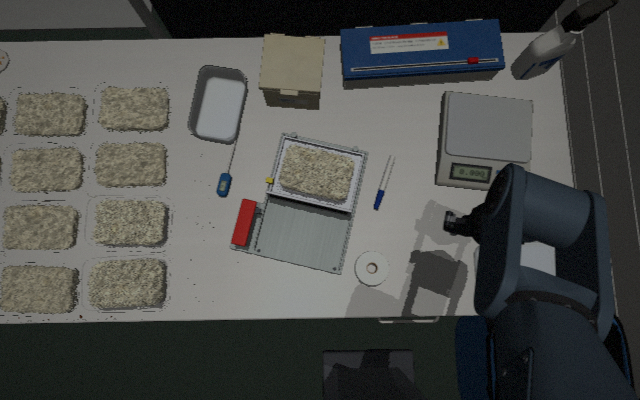

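The shuttle is against the buffers, the box sits in the nest, and the probe (224,185), pen (384,183) and roll (372,268) haven't moved. A quick numeric check of the travel before I sign off.

```bash
python3 - <<'E'
from h import *
t=dict(np.load("/tmp/top_10.npz"));s=dict(np.load("/tmp/scene_10.npz"))
T=lambda x,y:((x+.5)/3.7-.5+215,(y+.5)/3.7-.5+120)
S=lambda x,y:((x+.5)/3.7-.5+220,(y+.5)/3.7-.5+140)
u=np.array([np.cos(np.radians(14.4)),-np.sin(np.radians(14.4))])
for d,F,p in((t,T,((191,269),(506,344))),(s,S,((158,284),(468,174)))):
    m=np.mean([atz(d,*F(*a),.082) for a in p],0);print("travel",(m[:2]-[.528,.225])@u)
print("red z",dep(t,243,222)[2],dep(s,*S(150,430))[2])
E
```

```text
travel 0.08969336448480301
travel 0.08903758223704421
red z 0.05946846536782213 0.057141413437995614
```

```bash
python3 - <<'E'
from station import workorder
print(workorder.sign_off())
E
```

```text
the job is handed in; nothing more can be done
None
```

The task is done and handed in, with no verdict reported. I held the red plunger about 17 mm down with the left fingertip while the right fingertip pushed the shuttle until the lug was past the stop bar. I then let the plunger spring back up behind the lug and pushed the shuttle to the buffers, where the force rose to about 15 N with no further motion.

Last checks, after retreating clear at about 11 s of the 59 s allowed:
- **Shuttle:** travel read 89.7 mm from the top view and 89.0 mm from the scene view, against 90 mm fully home.
- **Plunger:** the plate top read 59.5 mm and 57.1 mm in the two views, against 58 mm when up. The two readings differ by about 2 mm.
- **Rice box:** it looks level in the nest. I judged this by eye and did not measure its tilt.
- **Label roll, thermometer and pen:** they show no movement in the pictures.

The stereo measurement of the plates came out about 3% short of the given sizes, but this did not matter for the job. No check failed.

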